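# Feel for the hidden release notch and open the table-top bin

## Robot

A 6-joint arm with a two-finger parallel gripper is mounted at the origin on the work surface. World frame = base frame: x ahead of the robot, y to its left, z up, the work surface at z = 0. Lengths are in m, angles in rad, forces in N, time in s.
With the tool pointing down it reaches from about 0.325 to 0.775 m from the base axis. Payload 9.3 kg.
Tool frame: the origin (TCP) lies between the finger pads; the fingertips stand 25 mm ahead of it and the grasp point (between the pads) lies 6 mm ahead of it; z points along the fingers, y is the line along which they close (so a half turn about z gives the same grasp; the last joint's range is limited). The gripper opens to 85 mm and grips with 20 to 120 N. Pads are 22 mm wide; open, the fingers measure 114 mm over their backs; the gripper's body (76 mm by 85 mm) begins 54 mm behind the grasp point. The pads swing forward as they close: fully open they stand 13 mm farther back than shut.
Start: joints at [-1.257, 0.259, 0.021, 1.334, 0, 1.418], TCP at [0.248, -0.491, 0.256] pointing down, gripper open.
Joint ranges: [-3.04, 3.04], [-0.91, 1.82], [-1.04, 1.36], [-1.92, 1.95], [-1.52, 1.45], [-3.14, 3.14]. Speed limits (rad/s): [2.22, 2.22, 2.79, 3.14, 3.14, 3.14].

## Interface

Orientations are given as [roll, pitch, yaw] about the fixed x, y, z axes, in that order (R = Rz(yaw) Ry(pitch) Rx(roll)).
In Python, from cell import sensors, optics, hand_in gives the robot as it stands.
- The arm moves only by the tool step_arm, never from a script. Its argument "motion" is a list of rows, each an object with "xyz": the shift along the tool's x, y, z scaled (see below), a list of three; "dr": the turn, a rotation vector about the tool's x, y, z scaled (see below), a list of three; "claw": the closure, from -1 (fully open) to 1 (shut). A call has 1 to 20 rows; each row shifts and turns the commanded pose from where the row before left it, along the tool's axes as they then stand; what a row does not reach is not made up. The controller multiplies each number of a shift by 0.03 m and each number of a turn by 6 degrees. A row lasts 1/10 s, in which the tool goes at most 50 mm and 8.59 degrees, less where a joint would pass 70% of its speed; a pose out of reach is approached as far as the arm can. A call with a number of a shift or a turn outside -1 to 1 is refused whole. A call with a gripper value outside its range is refused whole. The fingers move at their own pace and stop on an object; "force" is the grip in N (left out, the last holds). Time passes only in rows, so rows that do not move let the fingers close. It gives the time, the measured TCP pose, the force, the opening and the grip force at its end, in the units of the state.
- sensors.get_state(): the state, without advancing time (a new reading comes with each control period).
- optics.grab_frame(name): name is "scene" or "side" or "wrist"; returns a dict with "color" (420x560x3 uint8, blue, green, red), "range_z" (420x560 float32, m along the optical axis (not along the pixel's ray), 0 where there is no reading), "fx", "fy", "cx", "cy" (pixels), "rvec" (rotation vector, rad) and "tvec" (3), from world to camera coordinates, as OpenCV has them. Camera axes: x right, y down, z forward; pixel columns grow to the right and rows downward; lengths in m; the calibration is good to about 2 mm. A picture is of the moment at which its call begins.
- hand_in(): hands the job in; it is judged then, once.
The state is a dict: "time_s": time; "joint_positions": joint angles; "qd": joint speeds; "joint_torque": joint torques, N m; "ee_pos": TCP position; "tool_rot": TCP orientation; "wrist_force": force on the tool from outside, world axes, zero at the start; "wrist_torque": the same for the moment, N m; "gripper_width": finger opening in m; "gripper_force": force on a finger pad.
Only numpy, scipy, OpenCV 4.12 (cv2) and the standard library are available. Lean on these libraries where they do the work, as an engineer would, in place of code of your own. Each camera call takes 0.05 s, during which the arm holds its last target. There are 200 camera calls.

## Task

The round waste bin on the candle-making table opens with a key that sits in a thumb notch somewhere along the near side of its black rim. Put a fingertip on top of the rim at the bin's left or right side, run it lightly round the near edge until it finds the notch, and press the key down there so that the lid springs fully open; then take the hand away. Leave the bin standing where it is and do not disturb the things around it.

Things in the scene. Friction and masses are not known exactly. Their poses are not given: they have to be found in the camera images.
- bin: Round table-top waste bin, loose, 1.3 to 2 kg: stainless shell 176 mm across, black plastic head on top, 165 mm tall. Origin: centre of its underside, on the table; x, y, z as the world's. Its orientation does NOT tell where the notch is (the head fits any way round). It may be touched and pressed, not lifted, slid or tipped.
- bin_rim (a point): Middle of the bin's top, on its axis, level with the top of the rim (165 mm over the table). The rim is a flat level black ring, radius 66 to 95 mm. Inside it lies the steel lid, radius 64.5 mm, its top 1.5 mm lower. The bin's left and right side are the rim at +y and -y of this point.
- bin_near (a point): Point on top of the rim's middle line at the bin's nearest point, 83 mm to -x of its axis. The middle of the notch lies anywhere along the rim within 43 degrees (62 mm) to either side of here, as seen from the bin's axis. This point itself is no hint to where.
- bin_side (a point): Point on top of the rim's middle line at the bin's left side, 83 mm to +y of its axis: plain rim, a good place to start (so is the right side, its mirror image). The notch is a break in the rim, 51 mm long (42 mm at the inner side, 58 at the outer), open upward and outward, closed to the lid by a wall 2.5 mm thick, radius 66 to 68.5 mm, as high as the rim.
- bin_key (a joint): The dark grey key, the notch's floor, 7 mm below the rim's top: how far it is pressed down, in m; 0 at rest, 0.006 at its stop. Sprung: moves from 1.5 N, at its stop 5 N; lets the lid go at about 0.003. Fingertips held shut, up to 36 mm along and 25 mm across the rim, fit in at the notch's middle, 83 to 87 mm from the bin's axis.
- bin_lid (a joint): The lid: 0 shut and latched, 1.4 rad fully open. Once let go, a weak spring (about 1 N at its edge) swings it up in about 2 s, and it stays open. Its concealed hinge is opposite the notch, so its edge beside the notch rises and moves away from the notch.
- tea_glass: Tulip-shaped tea glass, 68 mm across the mouth, 100 mm tall, loose, standing on the table to the left or right of the bin. Origin: centre of its underside. To be left alone.
- chopsticks: An unsplit pair of wooden chopsticks, 205 mm by 12 mm, 5 mm thick, lying loose across the mouth of the tea glass; they point roughly along x, so roughly fore and aft. Origin: middle of the underside, x along the sticks. To be left alone.
- paper_cup: White paper cup, 78 mm across the mouth, 89 mm tall, loose, on the bin's other side. Origin: centre of its underside. To be left alone.
- mould: Turquoise silicone mould with set green wax in it, 75 by 105 mm, 28 mm tall, loose, behind the bin. Origin: centre of its underside. To be left alone.

How it is judged:
On the way, in this order (a step that is already met when the one before it is completed fails the run):
1. A fingertip rests on the rim at the bin's left or right side (or farther round the back), the key untouched (contact force between the fingers and bin above 0.2 N and x of the grasp point in the frame of bin above -0.018 m and z of the grasp point in the frame of bin above 0.155 m and value of joint bin_key below 0.001 m), for 0.1 s.
2. The fingertip has been run on along the rim to its near side, the key still up (contact force between the fingers and bin above 0.2 N and x of the grasp point in the frame of bin below -0.025 m and value of joint bin_key below 0.002 m), for 0.1 s.
3. The key in the notch is pressed well down, so that it lets the lid go (value of joint bin_key above 0.0025 m and contact force between the fingers and bin above 0.5 N), for 0.02 s.
At the end, for the whole second after the job is handed in: The lid stands open (more than 1.2 rad of 1.4), the key is back up, the bin stands upright within 30 mm of where it was, and the glass, the cup and the mould are within 20 mm, the chopsticks within 25 mm, of where they were (value of joint bin_lid above 1.2 rad and value of joint bin_key below 0.001 m and distance of bin from where it was at the start of the episode below 0.03 m and angle between bin's own z axis and vertical below 0.05 rad and linear speed of bin below 0.02 m/s and distance of each of tea_glass, paper_cup, mould from where it was at the start of the episode below 0.02 m and distance of chopsticks from where it was at the start of the episode below 0.025 m); the robot touches nothing.
It fails at once if The bin is slid more than 30 mm, lifted or tipped (distance of bin from where it was at the start of the episode above 0.03 m or height (world z) of bin above 0.012 m or angle between bin's own z axis and vertical above 0.12 rad).
It fails at once if The bin is leaned on hard (over 40 N) (contact force between the fingers and bin above 40 N).
It fails at once if The glass, chopsticks, cup or mould is knocked or carried off (distance of any of tea_glass, paper_cup, mould from where it was at the start of the episode above 0.02 m or distance of chopsticks from where it was at the start of the episode above 0.025 m).
It also fails if it takes over 58 s, if anything falls off the work surface, if the arm or the gripper's body presses on something with over 40 N, if the wrist force passes 120 N, or if a joint passes its speed limit or range.

## Working session

There is one attempt and no reset: what is moved stays moved. The work goes in short steps, Python scripts to look and compute and a tool call to move; the robot and the scene stay as the last step left them, time stands still between calls to the robot, and variables do not carry over. Pictures are saved under pics/ and viewed, at most 10 in all, crops included, and the job is handed in when it is done.

Besides the shell and the picture viewer there is one more tool, called as a command line: name --argument value ..., lists and objects as JSON in quotes. step_arm: Moves the arm, as the interface text tells. Its arguments: {"type":"object","properties":{"motion":{"type":"array"},"force":{"type":"number"}},"required":["motion"]}

```bash
mkdir -p pics; cat > h.py <<'E'
import numpy as np,cv2
from cell import sensors,optics,hand_in
def grab(n):
    f=optics.grab_frame(n);R=cv2.Rodrigues(np.array(f['rvec'],float))[0];t=np.array(f['tvec'],float).ravel()
    z=f['range_z'];v,u=np.indices(z.shape)
    P=np.stack([(u-f['cx'])/f['fx']*z,(v-f['cy'])/f['fy']*z,z],-1)
    W=(P-t)@R; W[z==0]=np.nan
    return f,W
E
python3 - <<'E'
from h import *
s=sensors.get_state();print(s)
f,W=grab('scene');g,V=grab('side')
np.savez('a.npz',c=f['color'],W=W,c2=g['color'],V=V)
cv2.imwrite('pics/scene.png',f['color']);cv2.imwrite('pics/side.png',g['color'])
E
```

```text
{'time_s': 0.0, 'joint_positions': array([-1.25661883e+00,  2.59232799e-01,  2.07616572e-02,  1.33369749e+00,
        1.37395478e-05,  1.41822529e+00]), 'qd': array([ 5.32896239e-04, -1.29049869e-04, -9.08952480e-05,  2.54819060e-04,
        9.48487801e-04, -1.32640613e-03]), 'joint_torque': array([-2.21721682e-03, -5.55643845e+01,  3.44529533e+01,  1.37610812e-02,
       -2.21572718e-04, -3.36056780e-05]), 'ee_pos': array([ 0.24742982, -0.49093136,  0.25564404]), 'tool_rot': array([-3.14023838e+00, -2.22142002e-04,  4.66748377e-01]), 'wrist_force': array([-0.39754417,  0.27580346, -0.2877146 ]), 'wrist_torque': array([-0.04084738,  0.00661917, -0.0251871 ]), 'gripper_force': 0.0, 'gripper_width': 0.08503894165299455}
```

View pics/scene.png

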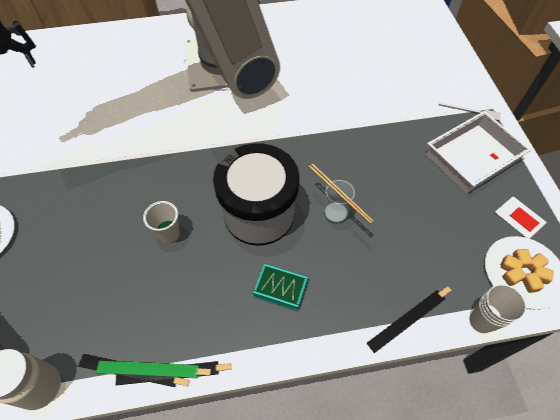

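View pics/side.png

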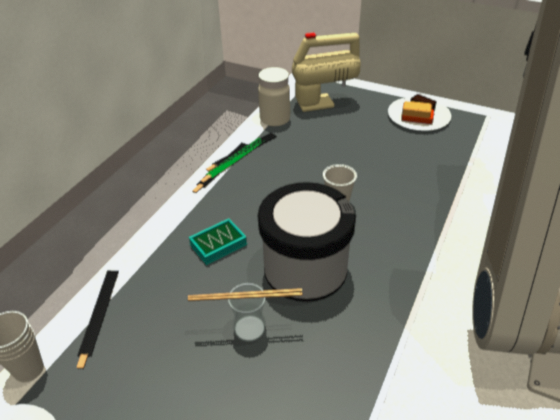

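The scene view shows the bin's rim centred near (257,180), the glass and chopsticks to its right (+y), the cup to its left (-y), and the mould behind it. There is a break in the rim near (230,158). The side view shows the same break near (345,203), so the notch is on the near side towards -y. Next I'll measure it.

```bash
python3 - <<'E'
from h import *
from scipy.optimize import least_squares
d=np.load('a.npz')
for c,W in((d['c'],d['W']),(d['c2'],d['V'])):
    m=(abs(W[...,2]-.165)<.004)&(W[...,0]>.2)&(W[...,0]<.8)&(abs(W[...,1])<.4)
    dark=m&(c.max(-1)<70); Q=W[dark]
    n,lab,st,_=cv2.connectedComponentsWithStats(m.astype(np.uint8)); 
    print(dark.sum(),np.nanmedian(Q,0),np.nanmin(Q,0),np.nanmax(Q,0))
    # steel lid
    lid=m&(c.max(-1)>120);L=W[lid];(cx,cy),r=cv2.minEnclosingCircle(L[:,:2].astype(np.float32));print('lid',cx,cy,r,np.median(L[:,2]))
    (ax,ay),ar=cv2.minEnclosingCircle(Q[:,:2].astype(np.float32));print('rim',ax,ay,ar)
    # notch: height per angle at radius 72..90
    dx=W[...,0]-ax;dy=W[...,1]-ay;rr=np.hypot(dx,dy);an=np.degrees(np.arctan2(dy,-dx))
    for a in range(-90,91,6):
        k=(rr>.073)&(rr<.09)&(abs(an-a)<3)&(W[...,2]>.1)
        print((a,k.sum(),round(float(np.median(W[k][:,2])),4) if k.any() else None),end=' ')
    print()
W=d['W']
for n,(u,v,w,h) in dict(glass=(300,150,90,100),cup=(140,195,50,55),mould=(245,255,70,60)).items():
    p=W[v:v+h,u:u+w].reshape(-1,3);p=p[p[:,2]>.015];p=p[p[:,1]>.09] if 0 else p
    print(n,np.nanmin(p,0),np.nanmax(p,0))
V=W.reshape(-1,3);k=(V[:,2]>.095)&(V[:,2]<.112)&(V[:,0]>.2)&(V[:,0]<.8);print('sticks');p=V[k];p=p[np.hypot(p[:,0]-.45,p[:,1])<.6]
c=d['c'].reshape(-1,3)[k];print(p[::max(1,len(p)//25)].round(3).tolist())
E
```

```text
2310 [0.59920538 0.0352135  0.16501641] [ 0.20713346 -0.06848476  0.16101862] [0.6730714  0.1174873  0.16890819]
lid 0.4244018793106079 0.07575433701276779 0.22534717619419098 0.16417227605702167
rim 0.4370174705982208 0.03199492394924164 0.23657828569412231
(-90, np.int64(0), None) (-84, np.int64(0), None) (-78, np.int64(0), None) (-72, np.int64(0), None) (-66, np.int64(0), None) (-60, np.int64(0), None) (-54, np.int64(0), None) (-48, np.int64(0), None) (-42, np.int64(0), None) (-36, np.int64(0), None) (-30, np.int64(0), None) (-24, np.int64(0), None) (-18, np.int64(0), None) (-12, np.int64(0), None) (-6, np.int64(0), None) (0, np.int64(0), None) (6, np.int64(0), None) (12, np.int64(0), None) (18, np.int64(0), None) (24, np.int64(0), None) (30, np.int64(0), None) (36, np.int64(0), None) (42, np.int64(0), None) (48, np.int64(0), None) (54, np.int64(0), None) (60, np.int64(0), None) (66, np.int64(0), None) (72, np.int64(0), None) (78, np.int64(0), None) (84, np.int64(0), None) (90, np.int64(0), None) 
2428 [0.570997   0.05414561 0.165075  ] [ 0.2142687  -0.06939412  0.16102788] [0.669
[... 1063 characters left out ...]
0.16178195  0.09226636]
mould [ 0.72647965 -0.01923029  0.01509044] [0.83858756 0.10387713 0.03229189]
sticks
[[0.205, 0.141, 0.111], [0.214, 0.125, 0.1], [0.218, -0.007, 0.111], [0.228, 0.081, 0.098], [0.238, 0.058, 0.101], [0.242, 0.033, 0.098], [0.534, 0.17, 0.105], [0.553, 0.175, 0.105], [0.568, 0.179, 0.101], [0.58, 0.186, 0.103], [0.589, 0.203, 0.103], [0.601, 0.204, 0.107], [0.611, 0.246, 0.099], [0.614, 0.181, 0.1], [0.625, 0.183, 0.1], [0.645, 0.224, 0.106], [0.652, 0.236, 0.105], [0.637, 0.09, 0.101], [0.674, 0.242, 0.105], [0.653, 0.068, 0.108], [0.688, 0.249, 0.104], [0.695, 0.254, 0.106], [0.664, 0.033, 0.112], [0.664, 0.035, 0.106], [0.663, 0.039, 0.098], [0.663, 0.008, 0.099]]
```

```bash
python3 - <<'E'
from h import *
d=np.load('a.npz')
for c,W in((d['c'],d['W']),(d['c2'],d['V'])):
    m=(abs(W[...,2]-.165)<.004)&(W[...,0]>.4)&(W[...,0]<.8)&(abs(W[...,1])<.3)
    Q=W[m&(c.max(-1)<70)];L=W[m&(c.max(-1)>120)]
    (cx,cy),r=cv2.minEnclosingCircle(L[:,:2].astype(np.float32));print('lid',cx,cy,r,np.median(L[:,2]))
    (ax,ay),ar=cv2.minEnclosingCircle(Q[:,:2].astype(np.float32));print('rim',ax,ay,ar,np.median(Q[:,2]))
    dx=W[...,0]-ax;dy=W[...,1]-ay;rr=np.hypot(dx,dy);an=np.degrees(np.arctan2(dy,-dx))
    for a in range(-90,91,4):
        k=(rr>.074)&(rr<.09)&(abs(an-a)<2)&(W[...,2]>.1)
        print((a,int(k.sum()),round(float(np.median(W[k][:,2])),4) if k.any() else None),end=' ')
    print()
E
```

```text
lid 0.5772600769996643 0.024572335183620453 0.06628737598657608 0.16417138092011574
rim 0.57792729139328 0.023975424468517303 0.09544208645820618 0.16503129662162258
(-90, 19, 0.1658) (-86, 13, 0.1653) (-82, 16, 0.1654) (-78, 17, 0.1654) (-74, 14, 0.1644) (-70, 17, 0.1651) (-66, 14, 0.1654) (-62, 17, 0.1655) (-58, 5, 0.1651) (-54, 10, 0.1585) (-50, 13, 0.1574) (-46, 15, 0.1582) (-42, 16, 0.1586) (-38, 13, 0.158) (-34, 13, 0.1586) (-30, 16, 0.1573) (-26, 12, 0.1576) (-22, 20, 0.1623) (-18, 16, 0.1653) (-14, 14, 0.1653) (-10, 13, 0.1648) (-6, 13, 0.1652) (-2, 14, 0.1656) (2, 15, 0.1657) (6, 12, 0.1649) (10, 18, 0.1653) (14, 10, 0.1656) (18, 14, 0.1651) (22, 15, 0.1653) (26, 13, 0.1644) (30, 14, 0.166) (34, 14, 0.1653) (38, 10, 0.1654) (42, 14, 0.1651) (46, 15, 0.1652) (50, 15, 0.164) (54, 14, 0.1651) (58, 14, 0.1655) (62, 13, 0.1649) (66, 15, 0.165) (70, 15, 0.1652) (74, 15, 0.1649) (78, 14, 0.165) (82, 15, 0.1647) (86, 15, 0.1652) (90, 13, 0.1649) 
lid 0.5770593881607056 0.02193610370159149 0.06748195737600327 0.1643049937213349
rim 0.5745830535888672 0.024352557957172394 0.0951465293765068 0.16507771626007503
(-90, 14, 0.1652) (-86, 15, 0.1657) (-82, 12, 0.1653) (-78, 16, 0.1659) (-74, 13, 0.1658) (-70, 16, 0.1654) (-66, 12, 0.1651) (-62, 20, 0.164) (-58, 28, 0.1606) (-54, 15, 0.158) (-50, 12, 0.1576) (-46, 19, 0.1581) (-42, 16, 0.1579) (-38, 13, 0.1584) (-34, 18, 0.1583) (-30, 8, 0.1581) (-26, 1, 0.1603) (-22, 14, 0.1659) (-18, 17, 0.1661) (-14, 21, 0.1658) (-10, 18, 0.1652) (-6, 26, 0.1651) (-2, 22, 0.1641) (2, 20, 0.1651) (6, 29, 0.1637) (10, 23, 0.1656) (14, 34, 0.1647) (18, 33, 0.1204) (22, 34, 0.1642) (26, 42, 0.1638) (30, 37, 0.1216) (34, 42, 0.1629) (38, 44, 0.1227) (42, 49, 0.1215) (46, 42, 0.1611) (50, 52, 0.1308) (54, 49, 0.1207) (58, 44, 0.1199) (62, 53, 0.1226) (66, 44, 0.1229) (70, 49, 0.1205) (74, 50, 0.1194) (78, 49, 0.1251) (82, 43, 0.122) (86, 47, 0.1208) (90, 41, 0.1204)
```

The two views agree: bin axis at about (0.576, 0.024), rim at z = 0.165, and a floor at 0.158 between about -58° and -24°. That puts the notch middle near -40°, on the right. I'll start at the left side, with the hand yawed 40° to match the notch.

step_arm --motion '[{"xyz": [0, 0, 0], "dr": [0, 0, -0.75], "claw": 1}, {"xyz": [0, 0, 0], "dr": [0, 0, -0.75], "claw": 1}, {"xyz": [0, 0, 0], "dr": [0, 0, -0.75], "claw": 1}, {"xyz": [1, -0.38, 0], "dr": [0, 0, 0], "claw": 1}, {"xyz": [1, -0.38, 0], "dr": [0, 0, 0], "claw": 1}, {"xyz": [1, -0.38, 0], "dr": [0, 0, 0], "claw": 1}, {"xyz": [1, -0.38, 0], "dr": [0, 0, 0], "claw": 1}, {"xyz": [1, -0.38, 0], "dr": [0, 0, 0], "claw": 1}, {"xyz": [1, -0.38, 0], "dr": [0, 0, 0], "claw": 1}, {"xyz": [1, -0.38, 0], "dr": [0, 0, 0], "claw": 1}, {"xyz": [1, -0.38, 0], "dr": [0, 0, 0], "claw": 1}, {"xyz": [1, -0.38, 0], "dr": [0, 0, 0], "claw": 1}, {"xyz": [1, -0.38, 0], "dr": [0, 0, 0], "claw": 1}, {"xyz": [1, -0.38, 0], "dr": [0, 0, 0], "claw": 1}, {"xyz": [1, -0.38, 0], "dr": [0, 0, 0], "claw": 1}, {"xyz": [1, -0.38, 0], "dr": [0, 0, 0], "claw": 1}, {"xyz": [1, -0.38, 0], "dr": [0, 0, 0], "claw": 1}, {"xyz": [1, -0.38, 0], "dr": [0, 0, 0], "claw": 1}, {"xyz": [1, -0.38, 0], "dr": [0, 0, 0], "claw": 1}, {"xyz": [1, -0.38, 0], "dr": [0, 0, 0], "claw": 1}]' --force 30

```text
time_s: 2.1
ee_pos: [0.5119, -0.0124, 0.256]
tool_rot: [-3.141, 0.0, 0.703]
wrist_force: [1.5, -0.5, -1.0]
gripper_width: 0.0002
gripper_force: 0.0
```

step_arm --motion '[{"xyz": [0.84, -0.33, 0], "dr": [0, 0, 0], "claw": 1}, {"xyz": [0.84, -0.33, 0], "dr": [0, 0, 0], "claw": 1}, {"xyz": [0.84, -0.33, 0], "dr": [0, 0, 0], "claw": 1}, {"xyz": [0.84, -0.33, 0], "dr": [0, 0, 0], "claw": 1}, {"xyz": [0.8, -0.33, 0], "dr": [0, 0, 0], "claw": 1}, {"xyz": [0, 0, 0.6], "dr": [0, 0, 0], "claw": 1}, {"xyz": [0, 0, 0.6], "dr": [0, 0, 0], "claw": 1}, {"xyz": [0, 0, 0.6], "dr": [0, 0, 0], "claw": 1}, {"xyz": [0, 0, 0], "dr": [0, 0, 0], "claw": 1}, {"xyz": [0, 0, 0], "dr": [0, 0, 0], "claw": 1}, {"xyz": [0, 0, 0], "dr": [0, 0, 0], "claw": 1}]'

```text
time_s: 3.2
ee_pos: [0.5752, 0.1046, 0.2033]
tool_rot: [3.141, -0.001, 0.702]
wrist_force: [0.4, 0.9, -0.1]
gripper_width: 0.0003
gripper_force: 0.0
```

step_arm --motion '[{"xyz": [0, 0, 0.1], "dr": [0, 0, 0], "claw": 1}, {"xyz": [0, 0, 0.1], "dr": [0, 0, 0], "claw": 1}, {"xyz": [0, 0, 0.1], "dr": [0, 0, 0], "claw": 1}, {"xyz": [0, 0, 0.05], "dr": [0, 0, 0], "claw": 1}, {"xyz": [0, 0, 0], "dr": [0, 0, 0], "claw": 1}, {"xyz": [0, 0, 0], "dr": [0, 0, 0], "claw": 1}]'

```text
time_s: 3.8
ee_pos: [0.5749, 0.1047, 0.1918]
tool_rot: [-3.142, 0.0, 0.702]
wrist_force: [0.1, -0.4, 0.7]
gripper_width: 0.0001
gripper_force: 0.0
```

step_arm --motion '[{"xyz": [0, 0, 0.05], "dr": [0, 0, 0], "claw": 1}, {"xyz": [0, 0, 0], "dr": [0, 0, 0], "claw": 1}, {"xyz": [0, 0, 0], "dr": [0, 0, 0], "claw": 1}]'

```text
time_s: 4.1
ee_pos: [0.5748, 0.1047, 0.1903]
tool_rot: [-3.142, 0.0, 0.702]
wrist_force: [-0.8, -0.7, -1.1]
gripper_width: -0.0002
gripper_force: 0.0
```

step_arm --motion '[{"xyz": [0, 0, 0.03], "dr": [0, 0, 0], "claw": 1}, {"xyz": [0, 0, 0], "dr": [0, 0, 0], "claw": 1}, {"xyz": [0, 0, 0], "dr": [0, 0, 0], "claw": 1}]'

```text
time_s: 4.4
ee_pos: [0.5749, 0.1047, 0.1901]
tool_rot: [3.141, -0.001, 0.702]
wrist_force: [-1.2, -0.2, 6.0]
gripper_width: -0.0002
gripper_force: 2.6
```

```bash
python3 - <<'E'
from h import *
y=.702;c,s=np.cos(y),np.sin(y);C=np.array([.576,.024]);p=np.array([.5749,.1047])
for a in list(range(80,-41,-10)):
    r=.083 if a>-20 else .084; q=C+r*np.array([-np.cos(np.radians(a)),np.sin(np.radians(a))])
    d=(q-p)/.03;print(a,q.round(4),np.round([d[0]*c+d[1]*s,d[0]*s-d[1]*c],2)/2);p=q
E
```

```text
80 [0.5616 0.1057] [-0.16  -0.155]
70 [0.5476 0.102 ] [-0.22  -0.105]
60 [0.5345 0.0959] [-0.235 -0.065]
50 [0.5226 0.0876] [-0.24 -0.02]
40 [0.5124 0.0774] [-0.24  0.02]
30 [0.5041 0.0655] [-0.235  0.06 ]
20 [0.498  0.0524] [-0.22  0.1 ]
10 [0.4943 0.0384] [-0.2   0.14]
0 [0.493 0.024] [-0.17  0.17]
-10 [0.4943 0.0096] [-0.14   0.195]
-20 [ 0.4971 -0.0047] [-0.12  0.21]
-30 [ 0.5033 -0.018 ] [-0.065  0.235]
-40 [ 0.5117 -0.03  ] [-0.02   0.245]
```

First arc, easing off 0.2 mm at the start, down to about +50°.

step_arm --motion '[{"xyz": [-0.16, -0.155, -0.007], "dr": [0, 0, 0], "claw": 1}, {"xyz": [-0.16, -0.155, 0], "dr": [0, 0, 0], "claw": 1}, {"xyz": [-0.22, -0.105, 0], "dr": [0, 0, 0], "claw": 1}, {"xyz": [-0.22, -0.105, 0], "dr": [0, 0, 0], "claw": 1}, {"xyz": [-0.235, -0.065, 0], "dr": [0, 0, 0], "claw": 1}, {"xyz": [-0.235, -0.065, 0], "dr": [0, 0, 0], "claw": 1}]'

```text
time_s: 5.0
ee_pos: [0.5338, 0.0957, 0.1901]
tool_rot: [3.141, -0.001, 0.703]
wrist_force: [4.4, 1.6, 4.6]
gripper_width: 0.0001
gripper_force: 2.8
```

step_arm --motion '[{"xyz": [-0.24, -0.02, 0], "dr": [0, 0, 0], "claw": 1}, {"xyz": [-0.24, -0.02, 0], "dr": [0, 0, 0], "claw": 1}, {"xyz": [0, 0, 0], "dr": [0, 0, 0], "claw": 1}, {"xyz": [0, 0, 0], "dr": [0, 0, 0], "claw": 1}]'

```text
time_s: 5.4
ee_pos: [0.5212, 0.0869, 0.19]
tool_rot: [-3.142, 0.001, 0.702]
wrist_force: [-1.5, -1.4, 9.0]
gripper_width: -0.0001
gripper_force: 4.6
```

step_arm --motion '[{"xyz": [-0.24, 0.02, -0.012], "dr": [0, 0, 0], "claw": 1}, {"xyz": [-0.24, 0.02, 0], "dr": [0, 0, 0], "claw": 1}, {"xyz": [-0.235, 0.06, 0], "dr": [0, 0, 0], "claw": 1}, {"xyz": [-0.235, 0.06, 0], "dr": [0, 0, 0], "claw": 1}, {"xyz": [-0.22, 0.1, 0], "dr": [0, 0, 0], "claw": 1}, {"xyz": [-0.22, 0.1, 0], "dr": [0, 0, 0], "claw": 1}]'

```text
time_s: 6.0
ee_pos: [0.497, 0.0518, 0.19]
tool_rot: [-3.141, -0.0, 0.702]
wrist_force: [1.9, 4.0, 5.5]
gripper_width: -0.0
gripper_force: 2.8
```

step_arm --motion '[{"xyz": [-0.2, 0.14, 0], "dr": [0, 0, 0], "claw": 1}, {"xyz": [-0.2, 0.14, 0], "dr": [0, 0, 0], "claw": 1}, {"xyz": [-0.17, 0.17, 0], "dr": [0, 0, 0], "claw": 1}, {"xyz": [-0.17, 0.17, 0], "dr": [0, 0, 0], "claw": 1}]'

```text
time_s: 6.4
ee_pos: [0.4918, 0.0235, 0.19]
tool_rot: [-3.14, -0.0, 0.703]
wrist_force: [-0.7, 5.1, 7.7]
gripper_width: -0.0
gripper_force: 3.5
```

step_arm --motion '[{"xyz": [-0.14, 0.195, -0.007], "dr": [0, 0, 0], "claw": 1}, {"xyz": [-0.14, 0.195, 0], "dr": [0, 0, 0], "claw": 1}, {"xyz": [-0.12, 0.21, 0], "dr": [0, 0, 0], "claw": 1}, {"xyz": [-0.12, 0.21, 0], "dr": [0, 0, 0], "claw": 1}, {"xyz": [-0.065, 0.235, 0], "dr": [0, 0, 0], "claw": 1}, {"xyz": [-0.065, 0.235, 0], "dr": [0, 0, 0], "claw": 1}, {"xyz": [0, 0.245, 0], "dr": [0, 0, 0], "claw": 1}, {"xyz": [0, 0.245, 0], "dr": [0, 0, 0], "claw": 1}, {"xyz": [0, 0, 0], "dr": [0, 0, 0], "claw": 1}, {"xyz": [0, 0, 0], "dr": [0, 0, 0], "claw": 1}]'

```text
time_s: 7.4
ee_pos: [0.5119, -0.0297, 0.1898]
tool_rot: [-3.141, 0.001, 0.702]
wrist_force: [-0.2, 0.0, -0.0]
gripper_width: -0.0002
gripper_force: 0.0
```

```bash
python3 - <<'E'
from h import *
print(sensors.get_state()['wrist_force'])
for n in('scene','side'):
    f,W=grab(n);c=f['color'];cv2.imwrite(f'pics/{n}2.png',c)
    m=(abs(W[...,2]-.165)<.004)&(W[...,0]>.4)&(W[...,0]<.8)&(abs(W[...,1])<.3)
    Q=W[m&(c.max(-1)<70)];(ax,ay),ar=cv2.minEnclosingCircle(Q[:,:2].astype(np.float32));print('rim',ax,ay,ar)
    dx=W[...,0]-ax;dy=W[...,1]-ay;rr=np.hypot(dx,dy);an=np.degrees(np.arctan2(dy,-dx))
    for a in range(-70,-9,3):
        k=(rr>.074)&(rr<.09)&(abs(an-a)<2)&(W[...,2]>.1)
        print((a,round(float(np.median(W[k][:,2])),4) if k.any() else None),end=' ')
E
python3 -c "
import cv2;a=cv2.imread('pics/scene2.png')[120:260,160:340];b=cv2.imread('pics/side2.png')[130:270,220:400]
cv2.imwrite('pics/c2.png',cv2.resize(cv2.hconcat([a,b]),None,fx=2.2,fy=2.2))"
```

```text
[-0.15407046  0.04806079 -0.02347252]
rim 0.5787796378135681 0.02508721500635147 0.09558287262916565
(-70, 0.5103) (-67, 0.3307) (-64, 0.3512) (-61, 0.2683) (-58, 0.252) (-55, 0.2495) (-52, 0.2172) (-49, 0.1873) (-46, 0.1756) (-43, 0.1738) (-40, 0.1849) (-37, 0.2164) (-34, 0.1863) (-31, 0.1791) (-28, 0.1589) (-25, 0.1587) (-22, 0.1666) (-19, 0.2197) (-16, 0.2239) (-13, 0.234) (-10, 0.247) rim 0.5765340924263 0.02431519702076912 0.09633306413888931
(-70, 0.1665) (-67, 0.1673) (-64, 0.1667) (-61, 0.165) (-58, 0.1629) (-55, 0.1585) (-52, 0.1585) (-49, 0.1597) (-46, 0.1973) (-43, 0.1864) (-40, 0.1708) (-37, 0.1736) (-34, 0.1792) (-31, 0.1917) (-28, 0.2343) (-25, 0.2653) (-22, 0.2648) (-19, 0.3434) (-16, 0.3624) (-13, 0.3725) (-10, 0.465)
```

View pics/c2.png

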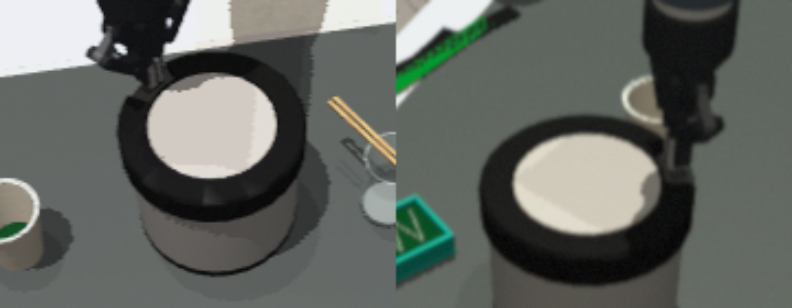

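The force fell to zero at -40°, and the pictures show the fingertip inside the notch with the bin not moved. Now I'll press.

step_arm --motion '[{"xyz": [0, 0, 0.1], "dr": [0, 0, 0], "claw": 1}, {"xyz": [0, 0, 0.1], "dr": [0, 0, 0], "claw": 1}, {"xyz": [0, 0, 0.1], "dr": [0, 0, 0], "claw": 1}, {"xyz": [0, 0, 0.08], "dr": [0, 0, 0], "claw": 1}, {"xyz": [0, 0, 0], "dr": [0, 0, 0], "claw": 1}]'

```text
time_s: 8.0
ee_pos: [0.5119, -0.0294, 0.1787]
tool_rot: [-3.141, -0.0, 0.703]
wrist_force: [-1.3, 0.9, 3.8]
gripper_width: -0.0001
gripper_force: 1.8
```

3.8 N at about 4 mm of key travel matches a pressed key, so I'm retreating up and outward.

step_arm --motion '[{"xyz": [0, 0, -0.7], "dr": [0, 0, 0], "claw": 1}, {"xyz": [-0.8, 0, -0.6], "dr": [0, 0, 0], "claw": 1}, {"xyz": [-1, 0, -0.5], "dr": [0, 0, 0], "claw": 1}, {"xyz": [-1, 0, 0], "dr": [0, 0, 0], "claw": 1}, {"xyz": [-1, 0, 0], "dr": [0, 0, 0], "claw": 1}, {"xyz": [0, 0, 0], "dr": [0, 0, 0], "claw": 1}, {"xyz": [0, 0, 0], "dr": [0, 0, 0], "claw": 1}, {"xyz": [0, 0, 0], "dr": [0, 0, 0], "claw": 1}, {"xyz": [0, 0, 0], "dr": [0, 0, 0], "claw": 1}, {"xyz": [0, 0, 0], "dr": [0, 0, 0], "claw": 1}, {"xyz": [0, 0, 0], "dr": [0, 0, 0], "claw": 1}, {"xyz": [0, 0, 0], "dr": [0, 0, 0], "claw": 1}, {"xyz": [0, 0, 0], "dr": [0, 0, 0], "claw": 1}, {"xyz": [0, 0, 0], "dr": [0, 0, 0], "claw": 1}, {"xyz": [0, 0, 0], "dr": [0, 0, 0], "claw": 1}, {"xyz": [0, 0, 0], "dr": [0, 0, 0], "claw": 1}, {"xyz": [0, 0, 0], "dr": [0, 0, 0], "claw": 1}, {"xyz": [0, 0, 0], "dr": [0, 0, 0], "claw": 1}, {"xyz": [0, 0, 0], "dr": [0, 0, 0], "claw": 1}, {"xyz": [0, 0, 0], "dr": [0, 0, 0], "claw": 1}]'

```text
time_s: 10.0
ee_pos: [0.4249, -0.1032, 0.2328]
tool_rot: [3.142, -0.0, 0.702]
wrist_force: [0.4, -0.1, 0.3]
gripper_width: 0.0003
gripper_force: 0.0
```

step_arm --motion '[{"xyz": [0, 0, 0], "dr": [0, 0, 0], "claw": 1}, {"xyz": [0, 0, 0], "dr": [0, 0, 0], "claw": 1}, {"xyz": [0, 0, 0], "dr": [0, 0, 0], "claw": 1}, {"xyz": [0, 0, 0], "dr": [0, 0, 0], "claw": 1}, {"xyz": [0, 0, 0], "dr": [0, 0, 0], "claw": 1}, {"xyz": [0, 0, 0], "dr": [0, 0, 0], "claw": 1}, {"xyz": [0, 0, 0], "dr": [0, 0, 0], "claw": 1}, {"xyz": [0, 0, 0], "dr": [0, 0, 0], "claw": 1}, {"xyz": [0, 0, 0], "dr": [0, 0, 0], "claw": 1}, {"xyz": [0, 0, 0], "dr": [0, 0, 0], "claw": 1}]'

```text
time_s: 11.0
ee_pos: [0.425, -0.1032, 0.2328]
tool_rot: [3.142, -0.0, 0.702]
wrist_force: [0.2, 0.3, -0.0]
gripper_width: -0.0003
gripper_force: 0.0
```

```bash
python3 - <<'E'
from h import *
f,W=grab('scene');g,V=grab('side')
cv2.imwrite('pics/end.png',cv2.resize(cv2.hconcat([f['color'][80:330,120:400],g['color'][100:350,170:450]]),None,fx=1.4,fy=1.4))
E
```

```text
(no output)
```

View pics/end.png

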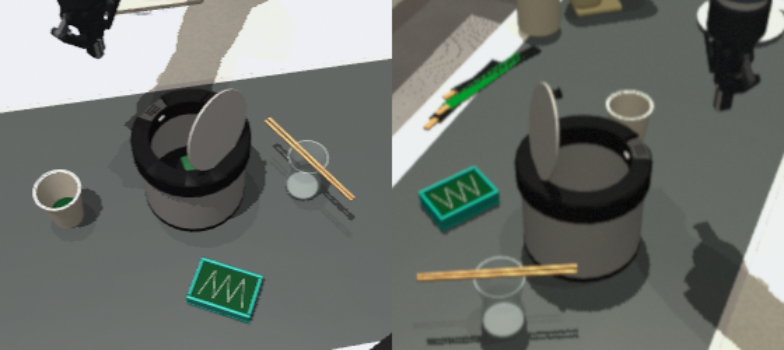

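The lid stands open at (218,130) in the left crop and (545,130) in the right one. The key is free in the notch at (152,110) and (637,148), the hand is clear, and nothing around the bin looks disturbed.

```bash
python3 -c "
from cell import hand_in
print(hand_in())"
```

```text
the job is handed in; nothing more can be done
None
```

I ran the fingertip round the rim from the left side to the notch and pressed the key; the lid sprang open, the hand is clear, nothing nearby looked moved in the last pictures, and the job is handed in (no verdict was returned).

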